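# Turn the slide tray and load it into the tray reader

### The arm

A 6-joint arm with a two-finger parallel gripper is mounted at the origin on the work surface. World frame = base frame: x ahead of the robot, y to its left, z up, the work surface at z = 0. Lengths are in m, angles in rad, forces in N, time in s.
With the tool pointing down it reaches from about 0.35 to 0.85 m from the base axis. Payload 8.1 kg.
Tool frame: the origin (TCP) lies on the mounting face of the last link; the fingertips stand 173 mm ahead of it and the grasp point (between the pads) lies 155 mm ahead of it (robot.tips_ahead is the distance from the TCP to the fingertips, in m); z points along the fingers, y is the line along which they close (so a half turn about z gives the same grasp; the last joint's range is limited). The gripper opens to 85 mm and grips with 20 to 120 N. Pads are 22 mm wide; open, the fingers measure 114 mm over their backs; the gripper's body (76 mm by 85 mm) begins 54 mm behind the grasp point. The pads swing forward as they close: fully open they stand 13 mm farther back than shut.
Start: joints at [-1.358, 0.13, 1.488, -0, 1.523, -0.085], TCP at [0.176, -0.574, 0.405] pointing down, gripper open.
Joint ranges: [-2.96, 2.96], [-0.89, 2.26], [0.02, 2.5], [-1.34, 4.48], [0, 2.73], [-2.66, 2.66]. Speed limits (rad/s): [2.39, 2.39, 2.79, 3.14, 3.14, 3.14].

### API

Orientations are given as a 3x3 rotation matrix whose columns are the frame's x, y, z axes.
In Python, from station import robot, eyes gives the robot as it stands.
- The arm moves only by the tool carry_out, never from a script. Its argument "moves" is a list of rows, each an object of numbers: "tx", "ty", "tz": the shift along the tool's x, y, z in units of 200 mm (1.0 is 200 mm); "ax", "ay", "az": the turn, a rotation vector about the tool's x, y, z in units of 1.5 rad (1.0 is 1.5 rad). In form: [{"tx": .., "ty": .., "tz": .., "ax": .., "ay": .., "az": ..}, ...]. A call has 1 to 5 rows; each row is the pose to reach, as a shift and turn from the pose commanded when the call began, along the tool's axes at that moment; what a row does not reach only later rows make up. A row lasts 1/12 s, in which the tool goes at most 41.7 mm and 7.16 degrees, less where a joint would pass 70% of its speed; a pose out of reach is approached as far as the arm can. A call with a number of a shift or a turn outside -1 to 1 is refused whole. A call with a gripper value outside its range is refused whole. "jaw" is the closure, from 0 (fully open) to 1 (shut), set as the call begins (left out, the last holds). The fingers move at their own pace and stop on an object; "squeeze" is the grip in N (left out, the last holds). Time passes only in rows, so rows that repeat a pose let the fingers close. It gives the time, the measured TCP pose, the force, the opening and the grip force at its end, in the units of the state.
- robot.sense(): the state, without advancing time (a new reading comes with each control period).
- eyes.camera(name): name is "scene" or "top" or "wrist"; returns the picture (384x512x3 uint8, red, green, blue); there is no depth.
- eyes.camera_params(name): a dict with "mtx" (3x3 intrinsics, pixels), "eye" and "rotation" of the camera in the world. Camera axes: x right, y down, z forward; pixel columns grow to the right and rows downward; lengths in m; the calibration is good to about 2 mm. A picture is of the moment at which its call begins: read the wrist's pose just before it. camera_params takes no time and is no camera call; for the wrist camera it gives the pose at the moment of the call.
- robot.hand_in(): hands the job in; it is judged then, once.
The state is a dict: "time_s": time; "q": joint angles; "qd": joint speeds; "effort": joint torques, N m; "eef_pos": TCP position; "eef_rot": TCP orientation; "contact_force": force on the tool from outside, world axes, zero at the start; "ft_torque": the same for the moment, N m; "gripper_width": opening from 0.0 (shut) to 1.0 (fully open); "grip_force": force on a finger pad.
Only numpy, scipy, OpenCV 4.12 (cv2) and the standard library are available. Lean on these libraries where they do the work, as an engineer would, in place of code of your own. Each camera call takes 0.05 s, during which the arm holds its last target. There are 200 camera calls.

### The job

The microscope-slide tray lies on the bench the wrong way round for the tray reader, which takes only the narrow nose end. Turn the tray end for end, slide it nose first between the guide rails under the reader's hood and push it fully home against the stop inside. Keep the tray upright all the time, leave the bottle, jar and slide box where they stand, and let go at the end.

Things in the scene. Friction and masses are not known exactly. Their poses are not given: they have to be found in the camera images.
- reader: Fixed slide-tray reader, 310 x 190 x 135 mm. Origin: on the bench, below the middle of the bay's mouth; x points into the bay, z up. x -130 to 0 mm: open apron, top 8 mm above the bench, steel strips 6 mm high along both sides (inner faces y +-70 mm). x 0 to 180 mm: white hood, underside 70 mm and top 135 mm above the bench, so an upright gripper cannot follow the tray in.
- bay_mouth (a point): Middle of the mouth, on the apron's upper face at the hood's front, 8 mm above the bench; axes as reader. The mouth is 130 mm wide and narrows to a 95 mm channel between the guide rails 30 mm further in.
- bay_stop (a point): Middle of the flat back stop, on the bay's floor, 145 mm inside the mouth; the nose meets it when home. The tray's rear wall then sticks out 5 mm, so the last part is pushed with the tool leaning back from the hood 30 to 45 degrees.
- tray: Loose aluminium slide tray, 150 mm long (x), 90 mm wide, side walls 12 mm high, 0.24 to 0.43 kg, centre of mass nearly below the grip block. Origin: centre of the flat underside; x points to the nose, z up. Starts on the bench, nose roughly towards the robot. The nose tapers to 70 mm over 20 mm; the rear end has ears, 116 mm wide. Glass slides in it are fixed.
- tray_handle (a point): Point inside the black square grip block, 38 mm above the tray's underside, 25 mm behind its centre; axes as tray. The block is 30 x 30 mm (faces along the tray's x and y), from 5 to 50 mm above the underside, and can be pinched across either pair of faces; 29 mm are free between it and the rear wall.
- tray_nose (a point): Middle of the nose end, at the underside: x = 75 mm of the tray; axes as tray.
- tray_rear (a point): Middle of the rear wall's outer face, x = -75 mm of the tray, 15 mm above the underside: the place to push. The wall is 26 mm high, 6 mm thick, 116 mm wide; axes as tray.
- oil: Bystander: small amber bottle, 38 mm across, 75 mm high, loose on top of the reader's hood. Origin: centre of its underside.
- jar: Bystander: square glass staining jar with white lid, 60 x 60 x 99 mm, on the bench. Origin: centre of its underside.
- slidebox: Bystander: flat grey slide box, 172 x 92 x 37 mm, on the bench. Origin: centre of its underside.
Mind the look-alikes: they are no part of the job. What is shaped like the tray but orange is not meant.

How it is judged:
By the outcome, as a careful person would: the job done as asked, in the order asked, and still so for the second after the job is handed in, with the robot touching nothing.
It also fails if it takes over 70 s, if anything falls off the work surface, if the arm or the gripper's body presses on something with over 40 N, if the wrist force passes 120 N, or if a joint passes its speed limit or range.

## Working session

There is one attempt and no reset: what is moved stays moved. The work goes in short steps, Python scripts to look and compute and a tool call to move; the robot and the scene stay as the last step left them, time stands still between calls to the robot, and variables do not carry over. Pictures are saved under pics/ and viewed, at most 10 in all, crops included, and the job is handed in when it is done.

Besides the shell and the picture viewer there is one more tool, called after "Request:" in YAML: its name, and indented under it one key for each argument. carry_out: Moves the arm, as the interface text tells. Shifts and turns lie within -1 to 1; 1 stands for 200 mm of shift or 1.5 rad of turn. Its arguments: {"type":"object","properties":{"moves":{"type":"array","items":{"type":"object","properties":{"tx":{"type":"number","minimum":-1,"maximum":1},"ty":{"type":"number","minimum":-1,"maximum":1},"tz":{"type":"number","minimum":-1,"maximum":1},"ax":{"type":"number","minimum":-1,"maximum":1},"ay":{"type":"number","minimum":-1,"maximum":1},"az":{"type":"number","minimum":-1,"maximum":1}}}},"jaw":{"type":"number"},"squeeze":{"type":"number"}},"required":["moves"]}

```bash
mkdir -p pics; ls; python3 - <<'E'
from station import robot, eyes
import cv2,numpy as np
for n in("scene","top"):
    im=eyes.camera(n); cv2.imwrite(f"pics/{n}0.png",im[:,:,::-1])
    p=eyes.camera_params(n); print(n,{k:np.round(v,4).tolist() for k,v in p.items()})
s=robot.sense(); print({k:np.round(v,3).tolist() for k,v in s.items()})
E
```

```text
pics
scene {'mtx': [[420.3071, 0.0, 254.4746], [0.0, 420.3071, 188.6287], [0.0, 0.0, 1.0]], 'eye': [1.2092, 0.4659, 1.1508], 'rotation': [[-0.6282, 0.6303, -0.4562], [0.7779, 0.4971, -0.3844], [-0.0155, -0.5964, -0.8026]]}
top {'mtx': [[452.0082, 0.0, 251.2129], [0.0, 452.0082, 194.0518], [0.0, 0.0, 1.0]], 'eye': [0.422, -0.0233, 1.5874], 'rotation': [[0.0093, -0.9894, 0.1449], [-0.9999, -0.0086, 0.0055], [-0.0042, -0.1449, -0.9894]]}
{'time_s': 0.1, 'q': [-1.358, 0.131, 1.489, -0.0, 1.523, -0.085], 'qd': [-0.001, -0.002, -0.003, -0.001, 0.0, 0.0], 'effort': [0.002, -57.095, -50.194, -0.0, 0.008, 0.0], 'eef_pos': [0.176, -0.573, 0.404], 'eef_rot': [[0.956, 0.293, -0.0], [0.293, -0.956, 0.002], [0.0, -0.002, -1.0]], 'contact_force': [-0.419, 0.032, 0.377], 'ft_torque': [-0.017, 0.02, 0.003], 'grip_force': 0.0, 'gripper_width': 1.0}
```

View pics/scene0.png

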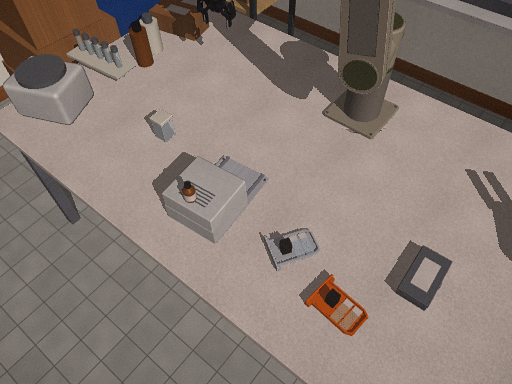

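View pics/top0.png

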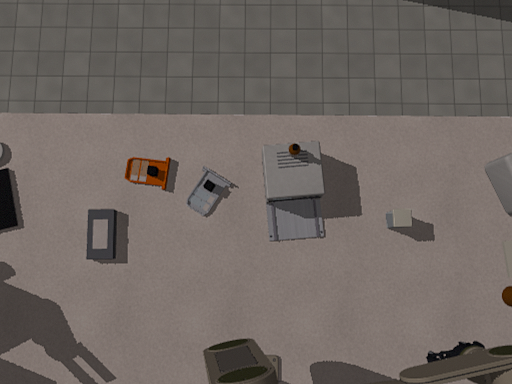

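The scene and top views show two tray shapes. The silver tray has its block at top (209,186) and scene (286,245), with its ears to the upper right. The orange look-alike is at top (152,171) and scene (333,298), so I choose silver. The reader's apron is at top (295,220) and its hood at (293,170), with the mouth facing the robot. I'll check this in one close crop.

```bash
python3 - <<'E'
import cv2
im=cv2.imread("pics/top0.png")[130:250,175:335]
cv2.imwrite("pics/crop1.png",cv2.resize(im,None,fx=5,fy=5,interpolation=cv2.INTER_CUBIC))
E
```

```text
(no output)
```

View pics/crop1.png

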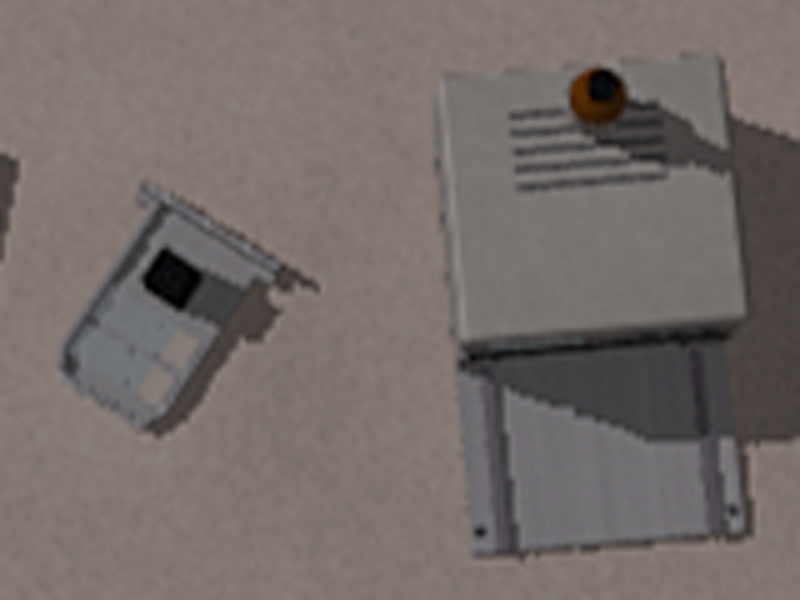

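The crop confirms it. The silver tray has a black block at (173,277), ears from (145,190) to (315,287) and its nose at about (68,370)–(150,430). The hood's top corners are (440,78), (720,60), (745,318) and (460,345). The apron's front corners are (475,555) and (748,535).

```bash
cat > h.py <<'E'
import numpy as np, cv2
from station import robot, eyes
def ray(p,u,v,z):
    d=np.array(p["rotation"])@np.linalg.solve(np.array(p["mtx"]),[u,v,1.]); e=np.array(p["eye"])
    return e+d*(z-e[2])/d[2]
def proj(p,X):
    c=np.array(p["mtx"])@(np.array(p["rotation"]).T@(np.array(X)-np.array(p["eye"]))); return c[:2]/c[2]
def rel(pos,R):
    "move numbers from present pose to pose (pos,R)"
    s=robot.sense(); R0=np.array(s["eef_rot"]); t=R0.T@(np.array(pos)-s["eef_pos"])/.2
    w=cv2.Rodrigues(R0.T@R)[0].ravel()/1.5
    return np.round(t,4),np.round(w,4)
E
python3 - <<'E'
from h import *
p=eyes.camera_params("top"); g=lambda c,z:ray(p,175+(c[0]-2)/5,130+(c[1]-2)/5,z)
for n,c,z in [("earL",(145,190),.026),("earR",(315,287),.026),("block",(173,277),.05),("noseL",(68,370),.012),("noseR",(150,430),.012),
 ("apL",(475,555),.008),("apR",(748,535),.008),("hFL",(460,345),.135),("hFR",(745,318),.135),("hBL",(440,78),.135),("hBR",(720,60),.135),
 ("stL",(512,550),.014),("stR",(710,538),.014),("oil",(597,98),.14)]: print(n,np.round(g(c,z),4))
a=g((475,555),.008);b=g((748,535),.008);print(np.linalg.norm(a-b), (a+b)/2)
for l,r in(((475,555,.008),(748,535,.008)),((460,345,.135),(745,318,.135)),((440,78,.135),(720,60,.135)),((145,190,.026),(315,287,.026))):
    a=g(l[:2],l[2]);b=g(r[:2],r[2]);d=a-b;print(np.linalg.norm(d),(a+b)/2,np.degrees(np.arctan2(-d[0],d[1])))
E
```

```text
earL [0.7434 0.154  0.026 ]
earR [0.6752 0.0333 0.026 ]
block [0.6774 0.1305 0.05  ]
noseL [0.6169 0.2066 0.012 ]
noseR [0.5751 0.1479 0.012 ]
apL [ 0.4902 -0.08    0.008 ]
apR [ 0.5058 -0.27    0.008 ]
hFL [ 0.6202 -0.0652  0.135 ]
hFR [ 0.6395 -0.2502  0.135 ]
hBL [ 0.7979 -0.0513  0.135 ]
hBR [ 0.8116 -0.2361  0.135 ]
stL [ 0.4936 -0.1054  0.014 ]
stR [ 0.5032 -0.2427  0.014 ]
oil [ 0.784  -0.1543  0.14  ]
0.1906219683273105 [ 0.49800395 -0.17496226  0.008     ]
0.1906219683273105 [ 0.49800395 -0.17496226  0.008     ] 4.693092650927382
0.18592997432674754 [ 0.62987016 -0.15769125  0.135     ] 5.959464631998874
0.18530273991871202 [ 0.8047715 -0.1436544  0.135    ] 4.246848244127427
0.13867026039686467 [0.70927743 0.09364901 0.026     ] -29.458743673610247
```

```bash
python3 - <<'E'
from h import *
p=eyes.camera_params("wrist"); s=robot.sense(); R=np.array(s["eef_rot"])
print(p["mtx"]); print(np.round(R.T@(p["eye"]-np.array(s["eef_pos"])),4), np.round(R.T@p["rotation"],3))
a=np.radians(20);y=np.array([np.cos(-a),np.sin(-a),0]);z=np.array([0,0,-1.]);Rt=np.c_[np.cross(y,z),y,z]
print(rel([.50,-.17,.42],Rt))
E
```

```text
[[310.02416785   0.         260.94015925]
 [  0.         310.02416785 194.26289483]
 [  0.           0.           1.        ]]
[0.078  0.0001 0.0291] [[-0.    -0.952 -0.305]
 [ 1.    -0.001  0.001]
 [-0.002 -0.305  0.952]]
(array([ 2.1404, -1.4529, -0.0787]), array([-1.000e-03, -6.000e-04, -6.159e-01]))
```

Request:
carry_out:
  moves:
    - {"tx": 0.86,"ty": -0.56,"tz": -0.03}
    - {"tx": 0.86,"ty": -0.56,"tz": -0.03}
    - {"tx": 0.86,"ty": -0.56,"tz": -0.03}
    - {"tx": 0.86,"ty": -0.56,"tz": -0.03}
    - {"tx": 0.86,"ty": -0.56,"tz": -0.03}

```text
invalid input
```

Request:
carry_out:
  moves:
    - {"tx": 0.86,"ty": -0.56,"tz": -0.03}
    - {"tx": 0.86,"ty": -0.56,"tz": -0.03}
    - {"tx": 0.86,"ty": -0.56,"tz": -0.03}
    - {"tx": 0.86,"ty": -0.56,"tz": -0.03}
    - {"tx": 0.86,"ty": -0.56,"tz": -0.03}

```text
invalid input
```

Request:
carry_out:
  moves:
    - {"tx": 0.42,"ty": -0.33,"az": -0.4}
    - {"tx": 0.42,"ty": -0.33,"az": -0.4}
    - {"tx": 0.42,"ty": -0.33,"az": -0.4}
    - {"tx": 0.42,"ty": -0.33,"az": -0.4}
    - {"tx": 0.42,"ty": -0.33,"az": -0.4}

```text
invalid input
```

Request:
carry_out:
  moves:
    - {"tx": 0.86,"ty": -0.56,"tz": -0.03,"ax": 0,"ay": 0,"az": 0}
    - {"tx": 0.86,"ty": -0.56,"tz": -0.03,"ax": 0,"ay": 0,"az": 0}
    - {"tx": 0.86,"ty": -0.56,"tz": -0.03,"ax": 0,"ay": 0,"az": 0}
    - {"tx": 0.86,"ty": -0.56,"tz": -0.03,"ax": 0,"ay": 0,"az": 0}
    - {"tx": 0.86,"ty": -0.56,"tz": -0.03,"ax": 0,"ay": 0,"az": 0}

```text
time_s: 0.52
eef_pos: [0.3085, -0.4142, 0.4102]
eef_rot: [[0.956, 0.293, -0.0], [0.293, -0.956, 0.001], [0.0, -0.001, -1.0]]
contact_force: [0.5, -0.7, 0.2]
gripper_width: 1.0
grip_force: 0.0
```

All six keys are required in each row.

Request:
carry_out:
  moves:
    - {"tx": 0.86,"ty": -0.56,"tz": -0.03,"ax": 0,"ay": 0,"az": 0}
    - {"tx": 0.86,"ty": -0.56,"tz": -0.03,"ax": 0,"ay": 0,"az": 0}
    - {"tx": 0.86,"ty": -0.56,"tz": -0.03,"ax": 0,"ay": 0,"az": 0}
    - {"tx": 0.86,"ty": -0.56,"tz": -0.03,"ax": 0,"ay": 0,"az": 0}
    - {"tx": 0.86,"ty": -0.56,"tz": -0.03,"ax": 0,"ay": 0,"az": 0}

```text
time_s: 0.93
eef_pos: [0.4401, -0.2564, 0.4165]
eef_rot: [[0.956, 0.294, -0.0], [0.294, -0.956, 0.0], [-0.0, -0.0, -1.0]]
contact_force: [-0.0, -1.5, -0.1]
gripper_width: 1.001
grip_force: 0.0
```

Request:
carry_out:
  moves:
    - {"tx": 0.42,"ty": -0.33,"tz": 0,"ax": 0,"ay": 0,"az": -0.4}
    - {"tx": 0.42,"ty": -0.33,"tz": 0,"ax": 0,"ay": 0,"az": -0.4}
    - {"tx": 0.42,"ty": -0.33,"tz": 0,"ax": 0,"ay": 0,"az": -0.4}
    - {"tx": 0.42,"ty": -0.33,"tz": 0,"ax": 0,"ay": 0,"az": -0.4}
    - {"tx": 0.42,"ty": -0.33,"tz": 0,"ax": 0,"ay": 0,"az": -0.4}

```text
time_s: 1.35
eef_pos: [0.5009, -0.1689, 0.4161]
eef_rot: [[0.615, 0.788, -0.001], [0.788, -0.615, 0.001], [-0.0, -0.001, -1.0]]
contact_force: [0.5, -0.8, 0.2]
gripper_width: 0.997
grip_force: 0.0
```

```bash
python3 - <<'E'
from h import *
import pickle
s=robot.sense();p=eyes.camera_params("wrist");im=eyes.camera("wrist");pickle.dump(p,open("p1.pkl","wb"))
print(np.round(s["eef_pos"],4),np.round(s["qd"],3),p["eye"])
cv2.imwrite("pics/w1raw.png",im[:,:,::-1]);cv2.imwrite("pics/w1.png",cv2.resize(im[:,:,::-1],(800,600),interpolation=cv2.INTER_CUBIC))
E
```

```text
[ 0.5009 -0.1689  0.4161] [-0.033 -0.007  0.006 -0.008  0.003 -1.163] [ 0.54876465 -0.10736946  0.38696234]
```

View pics/w1.png

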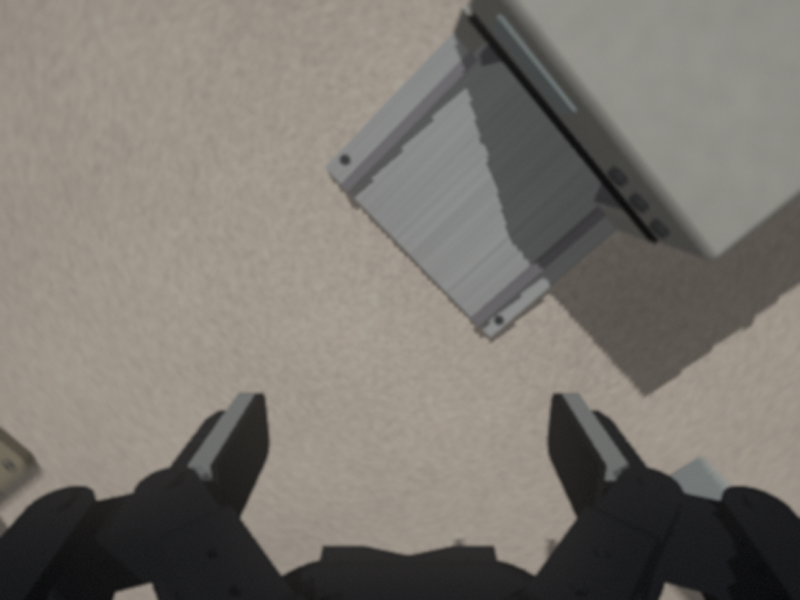

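Wrist view: the apron's front corners are at (332,172) and (488,338). The strips' inner ends are at (360,196) and (473,322), and the hood's lower front edge runs (470,14)–(655,240).

```bash
python3 - <<'E'
from h import *
import pickle
p=pickle.load(open("p1.pkl","rb")); k=512/800
g=lambda u,v,z:ray(p,(u+.5)*k-.5,(v+.5)*k-.5,z)
for n,a,b in(("apron",(332,172,.008),(488,338,.008)),("strips",(360,196,.008),(473,322,.008)),("hoodlow",(470,14,.07),(655,240,.07)),("screws",(345,159,.008),(499,320,.008)),("stripOuter far/near",(455,40,.008),(332,172,.008)),("hoodtopR",(712,257,.135),(712,257,.135))):
    A=g(*a);B=g(*b);d=A-B;print(n,np.round(A,4),np.round(B,4),round(np.linalg.norm(d),4),np.round((A+B)/2,4),round(np.degrees(np.arctan2(-d[0],d[1])),2))
# top camera refit: least squares reader pose from both
from scipy.optimize import least_squares
t=eyes.camera_params("top")
q=lambda c:(175+(c[0]-2)/5,130+(c[1]-2)/5); w=lambda c:((c[0]+.5)*k-.5,(c[1]+.5)*k-.5)
obs=[(p,w((332,172)),(-.13,.095,.008)),(p,w((488,338)),(-.13,-.095,.008)),(p,w((712,257)),(0,-.095,.135)),(p,w((360,196)),(-.13,.07,.008)),(p,w((473,322)),(-.13,-.07,.008)),
(t,q((475,555)),(-.13,.095,.008)),(t,q((748,535)),(-.13,-.095,.008)),(t,q((460,345)),(0,.095,.135)),(t,q((745,318)),(0,-.095,.135)),(t,q((440,78)),(.18,.095,.135)),(t,q((720,60)),(.18,-.095,.135))]
def f(x,full=False):
    c,s_=np.cos(x[2]),np.sin(x[2]); r=[]
    for P,uv,(X,Y,Z) in obs: r+=list((proj(P,[x[0]+c*X-s_*Y,x[1]+s_*X+c*Y,Z])-uv)*(1 if P is p else .7/ .35*.5))
    return np.array(r)
o=least_squares(f,[.628,-.161,.095],loss="soft_l1");print(o.x,np.degrees(o.x[2]));print(np.round(f(o.x).reshape(-1,2),1).tolist())
E
```

```text
apron [ 0.4931 -0.0857  0.008 ] [ 0.5083 -0.2687  0.008 ] 0.1837 [ 0.5007 -0.1772  0.008 ] 4.75
strips [ 0.4984 -0.1124  0.008 ] [ 0.5067 -0.2493  0.008 ] 0.1372 [ 0.5026 -0.1808  0.008 ] 3.48
hoodlow [ 0.6224 -0.0715  0.07  ] [ 0.6417 -0.2533  0.07  ] 0.1828 [ 0.6321 -0.1624  0.07  ] 6.07
screws [ 0.5069 -0.0845  0.008 ] [ 0.5248 -0.2612  0.008 ] 0.1775 [ 0.5159 -0.1728  0.008 ] 5.77
stripOuter far/near [ 0.6192 -0.071   0.008 ] [ 0.4931 -0.0857  0.008 ] 0.1269 [ 0.5561 -0.0783  0.008 ] -83.37
hoodtopR [ 0.642 -0.25   0.135] [ 0.642 -0.25   0.135] 0.0 [ 0.642 -0.25   0.135] -0.0
[ 0.62917151 -0.16200243  0.11215755] 6.426154037735848
[[-4.4, -0.4], [2.4, 0.3], [1.2, 7.5], [-6.9, -0.3], [-0.7, -2.3], [0.6, 0.3], [0.3, -1.4], [0.7, 0.5], [1.9, -0.1], [-1.2, 0.1], [0.0, -2.1]]
```

Request:
carry_out:
  moves:
    - {"tx": 0.86,"ty": -0.12,"tz": 0,"ax": 0,"ay": 0,"az": -0.4}
    - {"tx": 0.86,"ty": -0.12,"tz": 0,"ax": 0,"ay": 0,"az": -0.4}
    - {"tx": 0.86,"ty": -0.12,"tz": 0,"ax": 0,"ay": 0,"az": -0.4}
    - {"tx": 0.86,"ty": -0.12,"tz": 0,"ax": 0,"ay": 0,"az": -0.4}
    - {"tx": 0.86,"ty": -0.12,"tz": 0,"ax": 0,"ay": 0,"az": -0.4}

```text
time_s: 1.82
eef_pos: [0.5902, -0.0165, 0.416]
eef_rot: [[0.066, 0.998, 0.0], [0.998, -0.066, 0.002], [0.002, -0.0, -1.0]]
contact_force: [0.6, -0.7, -0.1]
gripper_width: 1.002
grip_force: 0.0
```

Request:
carry_out:
  moves:
    - {"tx": 0.78,"ty": 0.38,"tz": 0.3,"ax": 0,"ay": 0,"az": -0.4}
    - {"tx": 0.78,"ty": 0.38,"tz": 0.3,"ax": 0,"ay": 0,"az": -0.4}
    - {"tx": 0.78,"ty": 0.38,"tz": 0.3,"ax": 0,"ay": 0,"az": -0.4}
    - {"tx": 0.78,"ty": 0.38,"tz": 0.3,"ax": 0,"ay": 0,"az": -0.4}
    - {"tx": 0.78,"ty": 0.38,"tz": 0.3,"ax": 0,"ay": 0,"az": -0.4}

```text
time_s: 2.23
eef_pos: [0.6762, 0.1327, 0.3531]
eef_rot: [[-0.508, 0.861, -0.004], [0.861, 0.508, 0.001], [0.003, -0.002, -1.0]]
contact_force: [-0.8, -0.1, -0.7]
gripper_width: 1.002
grip_force: 0.0
```

Request:
carry_out:
  moves:
    - {"tx": 0,"ty": 0,"tz": 0.25,"ax": 0,"ay": 0,"az": -0.35}
    - {"tx": 0,"ty": 0,"tz": 0.25,"ax": 0,"ay": 0,"az": -0.35}
    - {"tx": 0,"ty": 0,"tz": 0.25,"ax": 0,"ay": 0,"az": -0.35}
    - {"tx": 0,"ty": 0,"tz": 0.25,"ax": 0,"ay": 0,"az": -0.35}
    - {"tx": 0,"ty": 0,"tz": 0.25,"ax": 0,"ay": 0,"az": -0.35}

```text
time_s: 2.65
eef_pos: [0.6755, 0.1284, 0.3054]
eef_rot: [[-0.87, 0.493, -0.002], [0.493, 0.87, -0.0], [0.002, -0.001, -1.0]]
contact_force: [0.5, -0.7, 1.4]
gripper_width: 1.003
grip_force: 0.0
```

Request:
carry_out:
  moves:
    - {"tx": 0,"ty": 0,"tz": 0,"ax": 0,"ay": 0,"az": 0}
    - {"tx": 0,"ty": 0,"tz": 0,"ax": 0,"ay": 0,"az": 0}
    - {"tx": 0,"ty": 0,"tz": 0,"ax": 0,"ay": 0,"az": 0}

```text
time_s: 2.9
eef_pos: [0.6759, 0.1285, 0.307]
eef_rot: [[-0.866, 0.499, 0.0], [0.499, 0.866, 0.0], [-0.0, 0.0, -1.0]]
contact_force: [0.1, 1.0, -0.0]
gripper_width: 1.0
grip_force: 0.0
```

```bash
python3 - <<'E'
from h import *
import pickle
s=robot.sense();p=eyes.camera_params("wrist");im=eyes.camera("wrist");pickle.dump(p,open("p2.pkl","wb"))
print(np.round(s["eef_pos"],4),np.round(s["qd"],3),np.round(s["q"],3))
cv2.imwrite("pics/w2.png",cv2.resize(im[:,:,::-1],(800,600),interpolation=cv2.INTER_CUBIC))
E
```

```text
[0.6759 0.1285 0.307 ] [ 0.002 -0.001 -0.001 -0.001 -0.    -0.017] [ 0.113  0.423  1.321 -0.     1.397 -0.935]
```

View pics/w2.png

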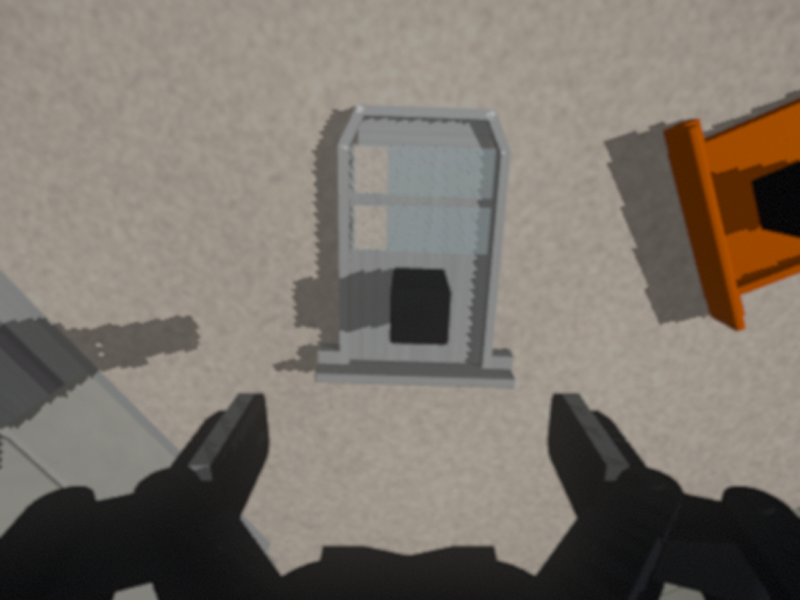

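Wrist view: the silver tray is nearly aligned with the tool. The block's rear top edge runs (391,343)–(447,345), the rear wall's outer top edge (316,380)–(514,385), and the nose edge (358,108)–(493,113).

```bash
python3 - <<'E'
from h import *
import pickle
p=pickle.load(open("p2.pkl","rb")); k=512/800
g=lambda u,v,z:ray(p,(u+.5)*k-.5,(v+.5)*k-.5,z)
for n,a,b in(("blockrear",(391,343,.05),(447,345,.05)),("rearwall",(316,380,.026),(514,385,.026)),("nose",(358,108,.012),(493,113,.012)),("sides",(338,150,.012),(508,150,.012))):
    A=g(*a);B=g(*b);d=A-B;print(n,np.round(A,4),np.round(B,4),round(np.linalg.norm(d),4),np.round((A+B)/2,4),round(np.degrees(np.arctan2(d[0],-d[1])),2))
s=robot.sense();R=np.array(s["eef_rot"])
m=(g(391,343,.05)+g(447,345,.05))/2; m2=(g(316,380,.026)+g(514,385,.026))/2; n=(g(358,108,.012)+g(493,113,.012))/2
for x in (m,m2,n): print(np.round(R.T@(x-s["eef_pos"]),4))
E
```

```text
blockrear [0.6853 0.1127 0.05  ] [0.7005 0.1368 0.05  ] 0.0285 [0.6929 0.1247 0.05  ] -32.18
rearwall [0.6917 0.0578 0.026 ] [0.7515 0.1551 0.026 ] 0.1142 [0.7216 0.1065 0.026 ] -31.58
nose [0.5785 0.1548 0.012 ] [0.615  0.2134 0.012 ] 0.069 [0.5967 0.1841 0.012 ] -31.95
sides [0.5906 0.135  0.012 ] [0.635 0.212 0.012] 0.0889 [0.6128 0.1735 0.012 ] -29.98
[-0.0166  0.0051  0.257 ]
[-0.0506  0.0036  0.281 ]
[0.0964 0.0086 0.295 ]
```

Request:
carry_out:
  moves:
    - {"tx": -0.005,"ty": 0.026,"tz": 0.15,"ax": 0,"ay": 0,"az": 0.02}
    - {"tx": -0.005,"ty": 0.026,"tz": 0.3,"ax": 0,"ay": 0,"az": 0.02}
    - {"tx": -0.005,"ty": 0.026,"tz": 0.45,"ax": 0,"ay": 0,"az": 0.02}
    - {"tx": -0.005,"ty": 0.026,"tz": 0.57,"ax": 0,"ay": 0,"az": 0.02}
    - {"tx": -0.005,"ty": 0.026,"tz": 0.57,"ax": 0,"ay": 0,"az": 0.02}

```text
time_s: 3.37
eef_pos: [0.6762, 0.1323, 0.1857]
eef_rot: [[-0.852, 0.523, -0.01], [0.523, 0.852, -0.001], [0.008, -0.006, -1.0]]
contact_force: [-1.6, -0.6, -1.1]
gripper_width: 1.0
grip_force: 0.0
```

Request:
carry_out:
  moves:
    - {"tx": 0,"ty": 0,"tz": 0,"ax": 0,"ay": 0,"az": 0}
    - {"tx": 0,"ty": 0,"tz": 0,"ax": 0,"ay": 0,"az": 0}
    - {"tx": 0,"ty": 0,"tz": 0,"ax": 0,"ay": 0,"az": 0}
    - {"tx": 0,"ty": 0,"tz": 0,"ax": 0,"ay": 0,"az": 0}
    - {"tx": 0,"ty": 0,"tz": 0,"ax": 0,"ay": 0,"az": 0}
  jaw: 1
  squeeze: 60

```text
time_s: 3.78
eef_pos: [0.6803, 0.1329, 0.1955]
eef_rot: [[-0.853, 0.522, 0.004], [0.522, 0.853, 0.001], [-0.003, 0.003, -1.0]]
contact_force: [0.6, 0.6, -1.3]
gripper_width: 0.34
grip_force: 60.5
```

Request:
carry_out:
  moves:
    - {"tx": 0,"ty": 0,"tz": 0,"ax": 0,"ay": 0,"az": 0}
    - {"tx": 0,"ty": 0,"tz": 0,"ax": 0,"ay": 0,"az": 0}
    - {"tx": 0,"ty": 0,"tz": 0,"ax": 0,"ay": 0,"az": 0}
    - {"tx": 0,"ty": 0,"tz": 0,"ax": 0,"ay": 0,"az": 0}
    - {"tx": 0,"ty": 0,"tz": 0,"ax": 0,"ay": 0,"az": 0}

```text
time_s: 4.2
eef_pos: [0.6803, 0.1329, 0.1954]
eef_rot: [[-0.853, 0.522, 0.004], [0.522, 0.853, 0.0], [-0.003, 0.002, -1.0]]
contact_force: [-1.8, 0.4, 7.5]
gripper_width: 0.34
grip_force: 62.0
```

Request:
carry_out:
  moves:
    - {"tx": 0,"ty": 0,"tz": -0.2,"ax": 0,"ay": 0,"az": 0}
    - {"tx": 0,"ty": 0,"tz": -0.35,"ax": 0,"ay": 0,"az": 0.08}
    - {"tx": 0,"ty": 0,"tz": -0.35,"ax": 0,"ay": 0,"az": 0.16}
    - {"tx": 0,"ty": 0,"tz": -0.35,"ax": 0,"ay": 0,"az": 0.24}
    - {"tx": 0,"ty": 0,"tz": -0.35,"ax": 0,"ay": 0,"az": 0.32}
  squeeze: 80

```text
time_s: 4.62
eef_pos: [0.6793, 0.1328, 0.2638]
eef_rot: [[-0.511, 0.86, 0.001], [0.86, 0.511, 0.0], [-0.0, 0.001, -1.0]]
contact_force: [0.6, -0.3, -4.5]
gripper_width: 0.339
grip_force: 81.1
```

Request:
carry_out:
  moves:
    - {"tx": 0.04,"ty": -0.12,"tz": 0,"ax": 0,"ay": 0,"az": 0.08}
    - {"tx": 0.08,"ty": -0.24,"tz": 0,"ax": 0,"ay": 0,"az": 0.16}
    - {"tx": 0.12,"ty": -0.36,"tz": 0,"ax": 0,"ay": 0,"az": 0.24}
    - {"tx": 0.15,"ty": -0.48,"tz": 0,"ax": 0,"ay": 0,"az": 0.33}
    - {"tx": 0.18,"ty": -0.59,"tz": 0,"ax": 0,"ay": 0,"az": 0.41}

```text
time_s: 5.03
eef_pos: [0.5578, 0.1024, 0.2621]
eef_rot: [[0.074, 0.997, -0.001], [0.997, -0.074, -0.0], [-0.0, -0.001, -1.0]]
contact_force: [0.7, -0.1, -2.8]
gripper_width: 0.339
grip_force: 81.5
```

Request:
carry_out:
  moves:
    - {"tx": -0.13,"ty": -0.06,"tz": 0,"ax": 0,"ay": 0,"az": 0.08}
    - {"tx": -0.26,"ty": -0.12,"tz": 0,"ax": 0,"ay": 0,"az": 0.16}
    - {"tx": -0.39,"ty": -0.18,"tz": 0,"ax": 0,"ay": 0,"az": 0.24}
    - {"tx": -0.53,"ty": -0.24,"tz": 0,"ax": 0,"ay": 0,"az": 0.33}
    - {"tx": -0.67,"ty": -0.3,"tz": 0,"ax": 0,"ay": 0,"az": 0.41}

```text
time_s: 5.45
eef_pos: [0.4894, -0.0277, 0.2626]
eef_rot: [[0.632, 0.775, -0.0], [0.775, -0.632, -0.0], [-0.0, -0.0, -1.0]]
contact_force: [0.4, 0.2, -3.8]
gripper_width: 0.338
grip_force: 81.5
```

Request:
carry_out:
  moves:
    - {"tx": -0.12,"ty": 0.1,"tz": 0,"ax": 0,"ay": 0,"az": 0.08}
    - {"tx": -0.24,"ty": 0.2,"tz": 0,"ax": 0,"ay": 0,"az": 0.16}
    - {"tx": -0.36,"ty": 0.3,"tz": 0,"ax": 0,"ay": 0,"az": 0.24}
    - {"tx": -0.48,"ty": 0.4,"tz": 0,"ax": 0,"ay": 0,"az": 0.33}
    - {"tx": -0.58,"ty": 0.48,"tz": 0,"ax": 0,"ay": 0,"az": 0.41}

```text
time_s: 5.87
eef_pos: [0.4921, -0.1795, 0.2629]
eef_rot: [[0.962, 0.272, 0.0], [0.272, -0.962, -0.0], [0.0, 0.001, -1.0]]
contact_force: [0.7, 0.4, -3.9]
gripper_width: 0.336
grip_force: 81.6
```

```bash
python3 - <<'E'
from h import *
s=robot.sense(); print(np.round(s["eef_pos"],4),np.round(s["q"],3))
a=np.radians(5.8);x=np.array([np.cos(a),np.sin(a),0]);z=np.array([0,0,-1.]);R=np.c_[x,np.cross(z,x),z]
print(rel([.630-.165*np.cos(a),-.162-.165*np.sin(a),.27],R))
E
```

```text
[ 0.4921 -0.1795  0.2629] [-0.447  0.042  1.849 -0.     1.25   0.848]
(array([-0.1253, -0.0395, -0.0357]), array([ 3.000e-04, -1.000e-04,  1.165e-01]))
```

Request:
carry_out:
  moves:
    - {"tx": -0.12,"ty": -0.04,"tz": -0.15,"ax": 0,"ay": 0,"az": 0.07}
    - {"tx": -0.12,"ty": -0.04,"tz": -0.35,"ax": 0,"ay": 0,"az": 0.117}
    - {"tx": -0.12,"ty": -0.04,"tz": -0.35,"ax": 0,"ay": 0,"az": 0.117}
    - {"tx": -0.12,"ty": -0.04,"tz": -0.35,"ax": 0,"ay": 0,"az": 0.117}
    - {"tx": -0.12,"ty": -0.04,"tz": -0.35,"ax": 0,"ay": 0,"az": 0.117}

```text
time_s: 6.28
eef_pos: [0.4672, -0.1764, 0.3328]
eef_rot: [[0.994, 0.108, 0.001], [0.108, -0.994, -0.0], [0.001, 0.0, -1.0]]
contact_force: [-0.7, 0.2, -4.8]
gripper_width: 0.336
grip_force: 82.1
```

Request:
carry_out:
  moves:
    - {"tx": 0,"ty": 0,"tz": 0,"ax": 0,"ay": 0,"az": 0}
    - {"tx": 0,"ty": 0,"tz": 0,"ax": 0,"ay": 0,"az": 0}
    - {"tx": 0,"ty": 0,"tz": 0,"ax": 0,"ay": 0,"az": 0}

```text
time_s: 6.53
eef_pos: [0.467, -0.1761, 0.3316]
eef_rot: [[0.994, 0.108, -0.002], [0.108, -0.994, 0.001], [-0.002, -0.001, -1.0]]
contact_force: [-0.3, -0.4, -3.6]
gripper_width: 0.337
grip_force: 82.1
```

```bash
python3 - <<'E'
from h import *
import pickle
s=robot.sense();p=eyes.camera_params("wrist");im=eyes.camera("wrist");pickle.dump((p,s),open("p3.pkl","wb"))
print(np.round(s["eef_pos"],4),np.round(s["qd"],3),np.round(s["eef_rot"],3).tolist())
cv2.imwrite("pics/w3.png",cv2.resize(im[:,:,::-1],(800,600),interpolation=cv2.INTER_CUBIC))
E
```

```text
[ 0.467  -0.1761  0.3316] [-0.001 -0.    -0.005 -0.     0.001  0.003] [[0.994, 0.108, -0.002], [0.108, -0.994, 0.001], [-0.002, -0.001, -1.0]]
```

View pics/w3.png

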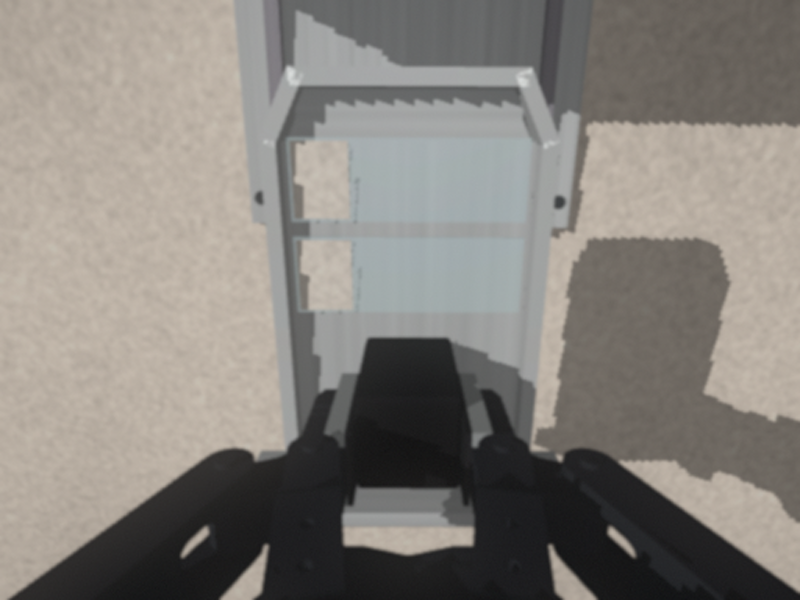

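Wrist view: the tray is held nose-forward over the apron. The apron's outer edges run (236,0)–(253,215) on the left and (590,0)–(570,230) on the right. The nose corners are (290,75) and (530,75), the shoulders (267,143) and (552,143).

```bash
python3 - <<'E'
from h import *
import pickle
p,s=pickle.load(open("p3.pkl","rb")); k=512/800; R=np.array(s["eef_rot"])
g=lambda u,v,z:ray(p,(u+.5)*k-.5,(v+.5)*k-.5,z)
f=lambda X:R.T@(X-s["eef_pos"])*1000
for n,a in(("apL far",(236,0,.008)),("apL near",(253,215,.008)),("apR far",(590,0,.008)),("apR near",(570,230,.008)),("stripL",(281,0,.008)),("stripR",(543,0,.008)),("screwL",(260,198,.008)),("screwR",(559,202,.008)),
 ("noseL",(290,75,.148)),("noseR",(530,75,.148)),("shL",(267,143,.148)),("shR",(552,143,.148))):
    X=g(*a);print(n,np.round(f(X),1),np.round(X,4))
E
```

```text
apL far [153.4 -90.8 323.4] [ 0.6091 -0.069   0.008 ]
apL near [ 40.1 -92.9 323.6] [ 0.4963 -0.0791  0.008 ]
apR far [153.3  97.3 323.2] [ 0.6293 -0.256   0.008 ]
apR near [ 30.9  99.1 323.4] [ 0.5079 -0.271   0.008 ]
stripL [153.3 -66.9 323.4] [ 0.6117 -0.0928  0.008 ]
stripR [153.3  72.3 323.2] [ 0.6267 -0.2311  0.008 ]
screwL [ 50.1 -87.7 323.6] [ 0.5069 -0.0832  0.008 ]
screwR [ 47.7  90.8 323.4] [ 0.5237 -0.2609  0.008 ]
noseL [ 98.5 -33.9 183.4] [ 0.5609 -0.1316  0.148 ]
noseR [ 98.4  35.8 183.4] [ 0.5684 -0.2009  0.148 ]
shL [ 79.7 -42.3 183.5] [ 0.5414 -0.1253  0.148 ]
shR [ 79.7  43.9 183.4] [ 0.5507 -0.211   0.148 ]
```

Request:
carry_out:
  moves:
    - {"tx": 0,"ty": 0.008,"tz": 0.15,"ax": 0,"ay": 0,"az": 0.005}
    - {"tx": 0,"ty": 0.008,"tz": 0.3,"ax": 0,"ay": 0,"az": 0.005}
    - {"tx": 0,"ty": 0.008,"tz": 0.45,"ax": 0,"ay": 0,"az": 0.005}
    - {"tx": 0,"ty": 0.008,"tz": 0.55,"ax": 0,"ay": 0,"az": 0.005}
    - {"tx": 0,"ty": 0.008,"tz": 0.6,"ax": 0,"ay": 0,"az": 0.005}

```text
time_s: 7.0
eef_pos: [0.4658, -0.1771, 0.2088]
eef_rot: [[0.995, 0.1, -0.005], [0.1, -0.995, 0.003], [-0.005, -0.003, -1.0]]
contact_force: [0.2, 0.7, -4.5]
gripper_width: 0.338
grip_force: 81.8
```

Request:
carry_out:
  moves:
    - {"tx": 0.05,"ty": 0,"tz": 0.02,"ax": 0,"ay": 0,"az": 0}
    - {"tx": 0.1,"ty": 0,"tz": 0.02,"ax": 0,"ay": 0,"az": 0}
    - {"tx": 0.15,"ty": 0,"tz": 0.02,"ax": 0,"ay": 0,"az": 0}
    - {"tx": 0.2,"ty": 0,"tz": 0.02,"ax": 0,"ay": 0,"az": 0}
    - {"tx": 0.2,"ty": 0,"tz": 0.02,"ax": 0,"ay": 0,"az": 0}

```text
time_s: 7.42
eef_pos: [0.5099, -0.1742, 0.2106]
eef_rot: [[0.995, 0.1, 0.004], [0.1, -0.995, -0.001], [0.004, 0.002, -1.0]]
contact_force: [-0.2, -0.8, -3.6]
gripper_width: 0.337
grip_force: 81.8
```

Request:
carry_out:
  moves:
    - {"tx": 0.05,"ty": 0,"tz": 0.015,"ax": 0,"ay": 0,"az": 0}
    - {"tx": 0.1,"ty": 0,"tz": 0.015,"ax": 0,"ay": 0,"az": 0}
    - {"tx": 0.14,"ty": 0,"tz": 0.015,"ax": 0,"ay": 0,"az": 0}
    - {"tx": 0.18,"ty": 0,"tz": 0.015,"ax": 0,"ay": 0,"az": 0}
    - {"tx": 0.18,"ty": 0,"tz": 0.015,"ax": 0,"ay": 0,"az": 0}

```text
time_s: 7.83
eef_pos: [0.5446, -0.1705, 0.2067]
eef_rot: [[0.995, 0.1, 0.002], [0.1, -0.995, -0.001], [0.002, 0.001, -1.0]]
contact_force: [-0.5, -0.1, -3.6]
gripper_width: 0.331
grip_force: 81.8
```

Request:
carry_out:
  moves:
    - {"tx": 0,"ty": 0,"tz": 0,"ax": 0,"ay": 0,"az": 0}
    - {"tx": 0,"ty": 0,"tz": 0,"ax": 0,"ay": 0,"az": 0}
    - {"tx": 0,"ty": 0,"tz": 0,"ax": 0,"ay": 0,"az": 0}

```text
time_s: 8.08
eef_pos: [0.5427, -0.1705, 0.2056]
eef_rot: [[0.995, 0.1, -0.001], [0.1, -0.995, 0.0], [-0.001, -0.0, -1.0]]
contact_force: [-0.8, -0.6, -4.1]
gripper_width: 0.334
grip_force: 81.8
```

```bash
python3 - <<'E'
from h import *
import pickle
s=robot.sense();p=eyes.camera_params("wrist");im=eyes.camera("wrist");sc=eyes.camera("scene");pickle.dump((p,s),open("p4.pkl","wb"))
print(np.round(s["eef_pos"],4),np.round(s["eef_rot"],3).tolist())
a=cv2.resize(im[:,:,::-1],(600,450),interpolation=cv2.INTER_CUBIC)[:260]
b=cv2.resize(sc[130:260,130:330,::-1],(600,390) ,interpolation=cv2.INTER_CUBIC)[:340]
cv2.imwrite("pics/w4.png",np.vstack([a,b]))
E
```

```text
[ 0.5427 -0.1705  0.2056] [[0.995, 0.1, -0.001], [0.1, -0.995, 0.0], [-0.001, -0.0, -1.0]]
```

View pics/w4.png

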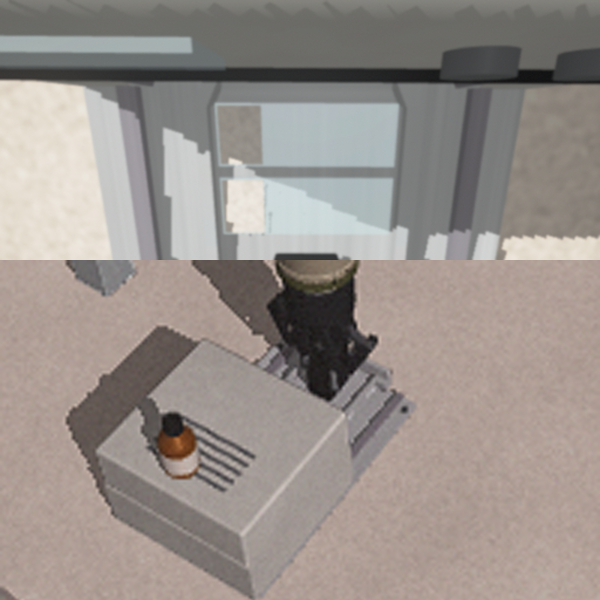

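Combined view: the nose is just under the hood edge. The tray's sides are at about (211,170) and (404,170), the strips' inner feet at about (152,170) and (459,170). The hood's lower edge lies on v≈80.

```bash
python3 - <<'E'
from h import *
import pickle
p,s=pickle.load(open("p4.pkl","rb")); k=512/600; R=np.array(s["eef_rot"])
g=lambda u,v,z:ray(p,(u+.5)*k-.5,(v+.5)*k-.5,z)
f=lambda X:np.round(R.T@(X-s["eef_pos"])*1000,1)
for n,a in(("sL",(145,92,.008)),("sR",(469,92,.008)),("sL",(152,170,.008)),("sR",(459,170,.008)),("sL",(160,255,.008)),("sR",(447,250,.008)),("tL",(211,170,.022)),("tR",(404,170,.022)),("tL",(209,105,.022)),("tR",(404,105,.022)),("hood",(100,80,.07)),("hood",(500,82,.07))):
    print(n,f(g(*a)))
E
```

```text
sL [ 86.1 -69.5 197.5]
sR [ 86.1  71.4 197.5]
sL [ 52.3 -70.9 197.6]
sR [ 52.2  71.4 197.5]
sL [  9.9 -72.4 197.6]
sR [ 12.5  70.5 197.6]
tL [ 54.4 -39.9 183.6]
tR [ 54.3  42.1 183.5]
tL [ 80.5 -38.6 183.5]
tR [ 80.5  39.9 183.5]
hood [ 86.2 -55.7 135.5]
hood [ 85.7  53.3 135.5]
```

Request:
carry_out:
  moves:
    - {"tx": 0.03,"ty": 0,"tz": 0,"ax": 0,"ay": 0,"az": 0}
    - {"tx": 0.06,"ty": 0,"tz": 0,"ax": 0,"ay": 0,"az": 0}
    - {"tx": 0.09,"ty": 0,"tz": 0,"ax": 0,"ay": 0,"az": 0}
    - {"tx": 0.12,"ty": 0,"tz": 0,"ax": 0,"ay": 0,"az": 0}
    - {"tx": 0.12,"ty": 0,"tz": 0,"ax": 0,"ay": 0,"az": 0}

```text
time_s: 8.6
eef_pos: [0.5683, -0.168, 0.206]
eef_rot: [[0.995, 0.1, 0.001], [0.1, -0.995, -0.0], [0.001, 0.0, -1.0]]
contact_force: [0.6, 0.2, -3.4]
gripper_width: 0.337
grip_force: 81.8
```

Request:
carry_out:
  moves:
    - {"tx": 0.02,"ty": 0,"tz": 0,"ax": 0,"ay": 0,"az": 0}
    - {"tx": 0.04,"ty": 0,"tz": 0.004,"ax": 0,"ay": 0,"az": 0}
    - {"tx": 0.06,"ty": 0,"tz": 0.008,"ax": 0,"ay": 0,"az": 0}
    - {"tx": 0.06,"ty": 0,"tz": 0.008,"ax": 0,"ay": 0,"az": 0}
    - {"tx": 0.06,"ty": 0,"tz": 0.008,"ax": 0,"ay": 0,"az": 0}

```text
time_s: 9.02
eef_pos: [0.579, -0.1669, 0.2039]
eef_rot: [[0.995, 0.1, -0.0], [0.1, -0.995, 0.0], [-0.0, -0.0, -1.0]]
contact_force: [0.1, 0.2, -3.2]
gripper_width: 0.337
grip_force: 81.8
```

Request:
carry_out:
  moves:
    - {"tx": 0,"ty": 0,"tz": 0,"ax": 0,"ay": 0,"az": 0}
    - {"tx": 0,"ty": 0,"tz": 0,"ax": 0,"ay": 0,"az": 0}
    - {"tx": 0,"ty": 0,"tz": 0,"ax": 0,"ay": 0,"az": 0}
    - {"tx": 0,"ty": 0,"tz": 0,"ax": 0,"ay": 0,"az": 0}
    - {"tx": 0,"ty": 0,"tz": 0,"ax": 0,"ay": 0,"az": 0}
  jaw: 0.3

```text
time_s: 9.43
eef_pos: [0.579, -0.167, 0.2045]
eef_rot: [[0.995, 0.1, 0.001], [0.1, -0.995, -0.0], [0.001, 0.0, -1.0]]
contact_force: [-0.5, -0.9, -0.5]
gripper_width: 0.7
grip_force: 0.0
```

Request:
carry_out:
  moves:
    - {"tx": 0,"ty": 0,"tz": -0.1,"ax": 0,"ay": 0,"az": 0}
    - {"tx": 0,"ty": 0,"tz": -0.25,"ax": 0,"ay": 0,"az": 0}
    - {"tx": 0,"ty": 0,"tz": -0.4,"ax": 0,"ay": 0,"az": 0}
    - {"tx": -0.15,"ty": 0,"tz": -0.55,"ax": 0,"ay": 0,"az": 0}
    - {"tx": -0.35,"ty": 0,"tz": -0.55,"ax": 0,"ay": 0,"az": 0}

```text
time_s: 9.85
eef_pos: [0.5121, -0.1745, 0.3214]
eef_rot: [[0.995, 0.101, 0.011], [0.101, -0.995, -0.004], [0.01, 0.006, -1.0]]
contact_force: [1.6, -1.8, 2.6]
gripper_width: 0.697
grip_force: 0.0
```

```bash
python3 - <<'E'
from h import *
s=robot.sense(); print(np.round(s["eef_pos"],4),np.round(s["q"],3))
a=np.radians(5.75);fw=np.array([np.cos(a),np.sin(a),0]);up=np.array([0,0,1.]);t=np.radians(38)
B=np.array([.579,-.1669,0]) # block centre; rear wall outer at -50
z=fw*np.sin(t)-up*np.cos(t);x=fw*np.cos(t)+up*np.sin(t);R=np.c_[x,np.cross(z,x),z]
for d in (-90,-53,+40):   # toe position along fw from block
    toe=B+fw*d/1000+up*.030; pos=toe-x*.011-z*.173; print(d,np.round(pos,4),rel(pos,R))
E
```

```text
[ 0.5121 -0.1745  0.3214] [-0.423  0.02   1.758  0.     1.351  1.046]
-90 [ 0.3749 -0.1875  0.1596] (array([-0.6978, -0.0097,  0.802 ]), array([0.0033, 0.4352, 0.0019]))
-53 [ 0.4117 -0.1837  0.1596] (array([-0.5128, -0.0095,  0.8039]), array([0.0033, 0.4352, 0.0019]))
40 [ 0.5042 -0.1744  0.1596] (array([-0.0479, -0.009 ,  0.8087]), array([0.0033, 0.4352, 0.0019]))
```

Request:
carry_out:
  moves:
    - {"tx": -0.2,"ty": 0,"tz": 0,"ax": 0,"ay": 0.08,"az": 0}
    - {"tx": -0.35,"ty": 0,"tz": 0.05,"ax": 0,"ay": 0.16,"az": 0}
    - {"tx": -0.5,"ty": 0,"tz": 0.1,"ax": 0,"ay": 0.24,"az": 0}
    - {"tx": -0.63,"ty": 0,"tz": 0.2,"ax": 0,"ay": 0.33,"az": 0}
    - {"tx": -0.63,"ty": 0,"tz": 0.3,"ax": 0,"ay": 0.41,"az": 0}
  jaw: 1
  squeeze: 30

```text
time_s: 10.27
eef_pos: [0.3815, -0.1867, 0.2542]
eef_rot: [[0.813, 0.097, 0.574], [0.083, -0.995, 0.052], [0.576, 0.005, -0.817]]
contact_force: [1.0, 2.5, -1.0]
gripper_width: 0.004
grip_force: 0.0
```

Request:
carry_out:
  moves:
    - {"tx": 0,"ty": 0,"tz": 0,"ax": 0,"ay": 0,"az": 0}
    - {"tx": 0,"ty": 0,"tz": 0,"ax": 0,"ay": 0,"az": 0}
    - {"tx": 0,"ty": 0,"tz": 0,"ax": 0,"ay": 0,"az": 0}

```text
time_s: 10.52
eef_pos: [0.3845, -0.1872, 0.2559]
eef_rot: [[0.819, 0.099, 0.566], [0.082, -0.995, 0.055], [0.568, 0.001, -0.823]]
contact_force: [0.6, -0.3, -0.1]
gripper_width: 0.005
grip_force: 0.0
```

```bash
cat > push.py <<'E'
from h import *
s=robot.sense(); R0=np.array(s["eef_rot"]); print(np.round(s["eef_pos"],4),np.round(s["q"],3),np.round(s["contact_force"],1))
a=np.radians(5.75);fw=np.array([np.cos(a),np.sin(a),0]);up=np.array([0,0,1.]);t=np.radians(37)
B=np.array([.579,-.1669,0])
tip=s["eef_pos"]+R0[:,2]*.173; toe=tip+R0[:,0]*.011; heel=tip-R0[:,0]*.011
L=lambda X:np.round([(X-B)@fw*1000,(X-B)@np.cross(up,fw)*1000,X[2]*1000],1)
print("toe fwd/left/up from block",L(toe),"heel",L(heel),"tilt",np.degrees(np.arccos(-R0[2,2])),"y axis",np.round(R0[:,1],3))
z=fw*np.sin(t)-up*np.cos(t);x=fw*np.cos(t)+up*np.sin(t);R=np.c_[x,np.cross(z,x),z]
for d,h in ((-78,.1),(-78,.030),(-53,.030),(40,.030),(45,.030)):
    print(d,h,rel(B+fw*d/1000+up*h-x*.011-z*.173,R))
E
python3 push.py
```

```text
[ 0.3845 -0.1872  0.2559] [-0.773 -0.479  2.369  0.578  0.919  0.419] [ 0.6 -0.3 -0.1]
toe fwd/left/up from block [-88.2  -1.  119.8] heel [-106.3   -1.   107.3] tilt 34.62517083190957 y axis [ 0.099 -0.995  0.001]
-78 0.1 (array([-0.0501, -0.0038,  0.1132]), array([0.0011, 0.0276, 0.    ]))
-78 0.03 (array([-0.249 , -0.0043,  0.4012]), array([0.0011, 0.0276, 0.    ]))
-53 0.03 (array([-0.1462, -0.0044,  0.4722]), array([0.0011, 0.0276, 0.    ]))
40 0.03 (array([ 0.2365, -0.0049,  0.7364]), array([0.0011, 0.0276, 0.    ]))
45 0.03 (array([ 0.2571, -0.0049,  0.7506]), array([0.0011, 0.0276, 0.    ]))
```

Request:
carry_out:
  moves:
    - {"tx": -0.03,"ty": -0.005,"tz": 0.09,"ax": 0,"ay": 0,"az": 0}
    - {"tx": -0.06,"ty": -0.005,"tz": 0.18,"ax": 0,"ay": 0,"az": 0}
    - {"tx": -0.09,"ty": -0.005,"tz": 0.27,"ax": 0,"ay": 0,"az": 0}
    - {"tx": -0.12,"ty": -0.005,"tz": 0.36,"ax": 0,"ay": 0,"az": 0}
    - {"tx": -0.14,"ty": -0.005,"tz": 0.42,"ax": 0,"ay": 0,"az": 0}

```text
time_s: 10.93
eef_pos: [0.4111, -0.1832, 0.1697]
eef_rot: [[0.818, 0.103, 0.566], [0.086, -0.995, 0.058], [0.569, 0.001, -0.822]]
contact_force: [1.3, -0.2, 0.5]
gripper_width: -0.004
grip_force: 0.0
```

Request:
carry_out:
  moves:
    - {"tx": 0,"ty": 0,"tz": 0,"ax": 0,"ay": 0,"az": 0}
    - {"tx": 0,"ty": 0,"tz": 0,"ax": 0,"ay": 0,"az": 0}
    - {"tx": 0,"ty": 0,"tz": 0,"ax": 0,"ay": 0,"az": 0}

```text
time_s: 11.18
eef_pos: [0.4101, -0.1834, 0.1709]
eef_rot: [[0.817, 0.101, 0.568], [0.084, -0.995, 0.057], [0.571, 0.001, -0.821]]
contact_force: [-0.3, -0.2, -0.3]
gripper_width: -0.001
grip_force: 0.0
```

```bash
python3 push.py; python3 - <<'E'
from h import *
t=eyes.camera("top")[150:250,225:365,::-1]; s=eyes.camera("scene")[130:230,180:320,::-1]
f=lambda a:cv2.resize(a,(420,300),interpolation=cv2.INTER_CUBIC)
cv2.imwrite("pics/c5.png",np.vstack([f(t),f(s)]))
E
```

```text
[ 0.4101 -0.1834  0.1709] [-0.716 -0.211  2.353  0.715  0.687  0.26 ] [-0.3 -0.2 -0.3]
toe fwd/left/up from block [-61.9   0.4  35.2] heel [-79.9   0.4  22.6] tilt 34.82691924912705 y axis [ 0.101 -0.995  0.001]
-78 0.1 (array([ 0.0862,  0.0026, -0.3095]), array([0.0002, 0.0253, 0.0012]))
-78 0.03 (array([-0.1137,  0.0022, -0.0222]), array([0.0002, 0.0253, 0.0012]))
-53 0.03 (array([-0.0111,  0.0024,  0.0492]), array([0.0002, 0.0253, 0.0012]))
40 0.03 (array([0.3706, 0.0029, 0.3148]), array([0.0002, 0.0253, 0.0012]))
45 0.03 (array([0.3912, 0.003 , 0.3291]), array([0.0002, 0.0253, 0.0012]))
```

View pics/c5.png

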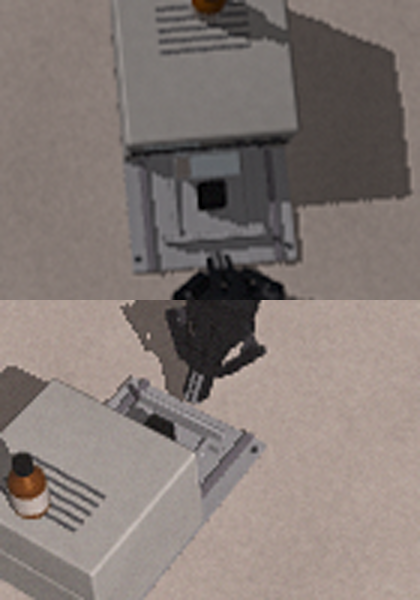

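The tray sits on the apron, nose under the hood, and the closed fingertips stand behind the middle of its rear wall, crop (215,255). I'll push now.

Request:
carry_out:
  moves:
    - {"tx": -0.02,"ty": 0,"tz": 0.029,"ax": 0,"ay": 0,"az": 0}
    - {"tx": 0.02,"ty": 0,"tz": 0.057,"ax": 0,"ay": 0,"az": 0}
    - {"tx": 0.05,"ty": 0,"tz": 0.078,"ax": 0,"ay": 0,"az": 0}
    - {"tx": 0.08,"ty": 0,"tz": 0.1,"ax": 0,"ay": 0,"az": 0}
    - {"tx": 0.11,"ty": 0,"tz": 0.12,"ax": 0,"ay": 0,"az": 0}

```text
time_s: 11.7
eef_pos: [0.4408, -0.1798, 0.162]
eef_rot: [[0.817, 0.1, 0.568], [0.082, -0.995, 0.057], [0.571, 0.0, -0.821]]
contact_force: [-1.7, 0.6, 0.0]
gripper_width: -0.001
grip_force: 0.8
```

Request:
carry_out:
  moves:
    - {"tx": 0.03,"ty": 0,"tz": 0.021,"ax": 0,"ay": 0,"az": 0}
    - {"tx": 0.06,"ty": 0,"tz": 0.042,"ax": 0,"ay": 0,"az": 0}
    - {"tx": 0.09,"ty": 0,"tz": 0.063,"ax": 0,"ay": 0,"az": 0}
    - {"tx": 0.12,"ty": 0,"tz": 0.084,"ax": 0,"ay": 0,"az": 0}
    - {"tx": 0.12,"ty": 0,"tz": 0.084,"ax": 0,"ay": 0,"az": 0}

```text
time_s: 12.12
eef_pos: [0.4708, -0.1769, 0.1624]
eef_rot: [[0.816, 0.1, 0.569], [0.082, -0.995, 0.057], [0.572, 0.001, -0.821]]
contact_force: [0.7, 0.5, -0.1]
gripper_width: -0.0
grip_force: 0.0
```

```bash
python3 push.py
```

```text
[ 0.4708 -0.1769  0.1624] [-0.604 -0.037  2.218  0.719  0.597  0.335] [ 0.7  0.5 -0.1]
toe fwd/left/up from block [-0.8  0.8 26.7] heel [-18.8   0.8  14.2] tilt 34.86226336838063 y axis [ 0.1   -0.995  0.001]
-78 0.1 (array([-0.1398,  0.0047, -0.5187]), array([0.0004, 0.0249, 0.0001]))
-78 0.03 (array([-0.3398,  0.0045, -0.2315]), array([0.0004, 0.0249, 0.0001]))
-53 0.03 (array([-0.2373,  0.0044, -0.16  ]), array([0.0004, 0.0249, 0.0001]))
40 0.03 (array([0.1443, 0.0043, 0.1058]), array([0.0004, 0.0249, 0.0001]))
45 0.03 (array([0.1648, 0.0043, 0.1201]), array([0.0004, 0.0249, 0.0001]))
```

Request:
carry_out:
  moves:
    - {"tx": 0.025,"ty": 0.002,"tz": 0.018,"ax": 0,"ay": 0,"az": 0}
    - {"tx": 0.05,"ty": 0.004,"tz": 0.035,"ax": 0,"ay": 0,"az": 0}
    - {"tx": 0.075,"ty": 0.004,"tz": 0.053,"ax": 0,"ay": 0,"az": 0}
    - {"tx": 0.1,"ty": 0.004,"tz": 0.07,"ax": 0,"ay": 0,"az": 0}
    - {"tx": 0.12,"ty": 0.004,"tz": 0.084,"ax": 0,"ay": 0,"az": 0}

```text
time_s: 12.53
eef_pos: [0.4992, -0.1747, 0.1617]
eef_rot: [[0.817, 0.1, 0.568], [0.082, -0.995, 0.057], [0.571, -0.0, -0.821]]
contact_force: [-1.8, -0.9, 0.1]
gripper_width: 0.0
grip_force: 0.8
```

Request:
carry_out:
  moves:
    - {"tx": 0.008,"ty": 0,"tz": 0.005,"ax": 0,"ay": 0,"az": 0}
    - {"tx": 0.016,"ty": 0,"tz": 0.011,"ax": 0,"ay": 0,"az": 0}
    - {"tx": 0.024,"ty": 0,"tz": 0.016,"ax": 0,"ay": 0,"az": 0}
    - {"tx": 0.032,"ty": 0,"tz": 0.022,"ax": 0,"ay": 0,"az": 0}
    - {"tx": 0.04,"ty": 0,"tz": 0.027,"ax": 0,"ay": 0,"az": 0}

```text
time_s: 12.95
eef_pos: [0.5083, -0.1738, 0.1619]
eef_rot: [[0.817, 0.1, 0.568], [0.082, -0.995, 0.057], [0.571, -0.0, -0.821]]
contact_force: [-1.7, -0.2, -1.1]
gripper_width: 0.0
grip_force: 0.8
```

```bash
python3 push.py | head -2
```

```text
[ 0.5083 -0.1738  0.1619] [-0.549  0.052  2.13   0.697  0.568  0.399] [-1.7 -0.2 -1.1]
toe fwd/left/up from block [36.7  0.2 26.1] heel [18.6  0.2 13.5] tilt 34.79922428295687 y axis [ 0.1   -0.995 -0.   ]
```

Request:
carry_out:
  moves:
    - {"tx": 0.006,"ty": 0,"tz": 0.004,"ax": 0,"ay": 0,"az": 0}
    - {"tx": 0.012,"ty": 0,"tz": 0.008,"ax": 0,"ay": 0,"az": 0}
    - {"tx": 0.018,"ty": 0,"tz": 0.012,"ax": 0,"ay": 0,"az": 0}
    - {"tx": 0.024,"ty": 0,"tz": 0.016,"ax": 0,"ay": 0,"az": 0}
    - {"tx": 0.03,"ty": 0,"tz": 0.02,"ax": 0,"ay": 0,"az": 0}

```text
time_s: 13.37
eef_pos: [0.5155, -0.173, 0.162]
eef_rot: [[0.817, 0.1, 0.568], [0.082, -0.995, 0.057], [0.571, -0.0, -0.821]]
contact_force: [-1.8, -0.2, -1.0]
gripper_width: -0.0
grip_force: 0.7
```

Request:
carry_out:
  moves:
    - {"tx": 0.004,"ty": 0,"tz": 0.003,"ax": 0,"ay": 0,"az": 0}
    - {"tx": 0.008,"ty": 0,"tz": 0.006,"ax": 0,"ay": 0,"az": 0}
    - {"tx": 0.012,"ty": 0,"tz": 0.008,"ax": 0,"ay": 0,"az": 0}
    - {"tx": 0.014,"ty": 0,"tz": 0.01,"ax": 0,"ay": 0,"az": 0}

```text
time_s: 13.7
eef_pos: [0.5189, -0.1727, 0.1621]
eef_rot: [[0.817, 0.1, 0.568], [0.082, -0.995, 0.057], [0.571, 0.0, -0.821]]
contact_force: [-1.3, -0.1, -0.2]
gripper_width: -0.002
grip_force: 0.9
```

Request:
carry_out:
  moves:
    - {"tx": 0.004,"ty": 0,"tz": 0.003,"ax": 0,"ay": 0,"az": 0}
    - {"tx": 0.008,"ty": 0,"tz": 0.006,"ax": 0,"ay": 0,"az": 0}
    - {"tx": 0.012,"ty": 0,"tz": 0.008,"ax": 0,"ay": 0,"az": 0}
    - {"tx": 0.012,"ty": 0,"tz": 0.008,"ax": 0,"ay": 0,"az": 0}

```text
time_s: 14.03
eef_pos: [0.5205, -0.1727, 0.1619]
eef_rot: [[0.818, 0.1, 0.566], [0.082, -0.995, 0.058], [0.569, -0.001, -0.822]]
contact_force: [-33.0, -1.6, 22.6]
gripper_width: 0.002
grip_force: 16.3
```

The force rise at toe +48 mm fits the stop. I'll back off and check.

Request:
carry_out:
  moves:
    - {"tx": -0.04,"ty": 0,"tz": -0.028,"ax": 0,"ay": 0,"az": 0}
    - {"tx": -0.12,"ty": 0,"tz": -0.084,"ax": 0,"ay": 0,"az": 0}
    - {"tx": -0.2,"ty": 0,"tz": -0.14,"ax": 0,"ay": 0,"az": 0}
    - {"tx": -0.2,"ty": 0,"tz": -0.25,"ax": 0,"ay": 0,"az": 0}
    - {"tx": -0.2,"ty": 0,"tz": -0.35,"ax": 0,"ay": 0,"az": 0}

```text
time_s: 14.45
eef_pos: [0.4479, -0.1793, 0.1961]
eef_rot: [[0.818, 0.099, 0.566], [0.08, -0.995, 0.058], [0.569, -0.002, -0.822]]
contact_force: [0.7, -0.6, 0.7]
gripper_width: 0.0
grip_force: 0.0
```

Request:
carry_out:
  moves:
    - {"tx": 0,"ty": 0,"tz": 0,"ax": 0,"ay": 0,"az": 0}
    - {"tx": 0,"ty": 0,"tz": 0,"ax": 0,"ay": 0,"az": 0}

```text
time_s: 14.62
eef_pos: [0.4498, -0.1804, 0.1983]
eef_rot: [[0.815, 0.099, 0.571], [0.082, -0.995, 0.054], [0.573, 0.003, -0.819]]
contact_force: [-0.1, -0.6, 0.1]
gripper_width: -0.003
grip_force: 0.0
```

```bash
python3 - <<'E'
from h import *
import pickle
s=robot.sense();p=eyes.camera_params("wrist");im=eyes.camera("wrist");t=eyes.camera("top");pickle.dump((p,s),open("p6.pkl","wb"))
print(np.round(s["eef_pos"],4),np.round(s["contact_force"],1))
a=cv2.resize(im[:,:,::-1],(700,525)[:2],interpolation=cv2.INTER_CUBIC)[:330]
b=cv2.resize(t[150:204,245:385,::-1],(700,270),interpolation=cv2.INTER_CUBIC)
cv2.imwrite("pics/c6.png",np.vstack([a,b]))
E
```

```text
[ 0.4498 -0.1804  0.1983] [-0.1 -0.6  0.1]
```

View pics/c6.png

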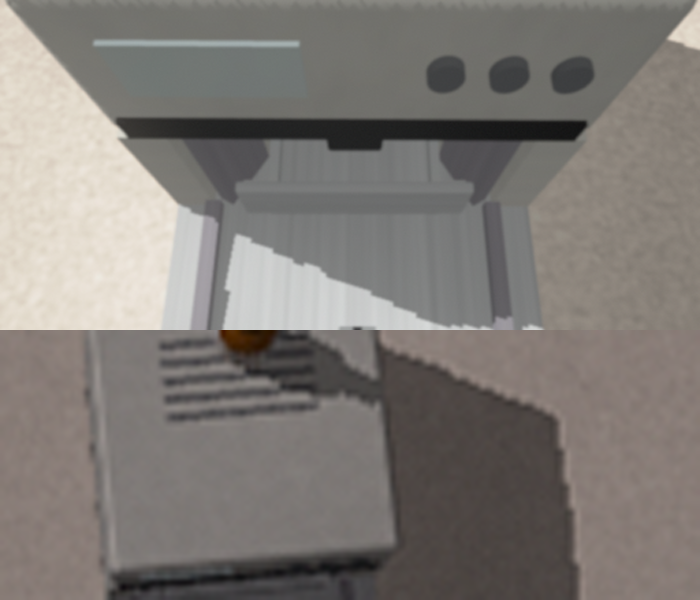

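The rear wall's foot is at v≈212, just outside the mouth foot corners at (190,207) and (522,207). I'll check the protrusion.

```bash
python3 - <<'E'
from h import *
import pickle
p,s=pickle.load(open("p6.pkl","rb")); k=512/700
g=lambda u,v,z:ray(p,(u+.5)*k-.5,(v+.5)*k-.5,z)
a=np.radians(5.75);fw=np.array([np.cos(a),np.sin(a),0])
for n,q in(("mouthL",(190,207,.008)),("mouthR",(522,207,.008)),("wall foot L",(245,212,.008)),("wall foot R",(468,212,.008)),("wall top L",(238,193,.034)),("wall top R",(472,193,.034)),("hoodlow L",(120,138,.07)),("hoodlow R",(583,138,.07))):
    X=g(*q);print(n,np.round(X,4),"fwd",np.round((X-[.579,-.1669,0])@fw*1000,1))
E
```

```text
mouthL [ 0.6208 -0.073   0.008 ] fwd 51.0
mouthR [ 0.6389 -0.2535  0.008 ] fwd 50.9
wall foot L [ 0.6208 -0.1033  0.008 ] fwd 48.0
wall foot R [ 0.633  -0.2241  0.008 ] fwd 48.0
wall top L [ 0.6193 -0.1067  0.034 ] fwd 46.2
wall top R [ 0.6307 -0.2195  0.034 ] fwd 46.2
hoodlow L [ 0.6218 -0.0672  0.07  ] fwd 52.6
hoodlow R [ 0.6409 -0.2552  0.07  ] fwd 52.7
```

```bash
python3 -c "
from station import robot
print(robot.hand_in())"
```

```text
the job is handed in; nothing more can be done
None
```

I turned the tray end for end, slid it nose first into the reader and pushed it against the stop. Its rear wall measures about 5 mm out of the mouth, square to it, and the arm touches nothing. I handed the job in at about 15 s; it returned no verdict.

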